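# Set the grain mill's coarseness lever

## Task

Set the coarseness of the grain mill: swing its lever along the arc until it has clicked into the notch marked by the tall post (the other two notches have only flat studs). Leave the lever resting there, let go, and do not disturb the other kitchen things.

Things in the scene. Friction and masses are not known exactly. Their poses are not given: they have to be found in the camera images.
- mill: grain mill, fixed: a pale wooden box 280 x 280 mm, its steel top plate 120 mm above the counter, with a round wooden hopper (110 mm across, top 200 mm above the counter) centred on the lever's pivot. Origin: centre of the underside; z up; x points out of the side where the lever sweeps (away from the robot, turned up to 20 degrees).
- lever_pivot (a point): the lever's upright pivot axis, on the steel top plate, 40 mm behind the mill's centre (at x = -40 mm in the mill's frame), under the hopper.
- lever (a joint): lever angle (rad), 0 along the mill's +x, growing counter-clockwise from above; travel -1.0 to 0.88. Starts on a smooth run, -0.92 to -0.60, where it stays put. Ahead lies a wavy arc: notch bottoms at -0.1, 0.3, 0.7, crests at -0.3, 0.1, 0.5, 0.9. A sprung roller under the lever rides it and, past a crest, snaps into the next notch and centres there. A crest takes 2 to 5 N at the knob.
- lever_knob (a point): centre of the lever's knob, an upright black cylinder 26 mm in diameter and 55 mm tall standing on the flat steel lever, 120 mm from the pivot axis; foot 153 mm, top 208 mm above the counter. The lever is 24 mm wide, 8 mm thick and ends 135 mm from the pivot; the sprung pin stands in it 85 mm from the pivot, its 14 mm button up to 15 mm above the lever.
- lever_aim (a point): a point on the lever's centre line, 160 mm from the pivot axis, 25 mm beyond the lever's end: when the lever lies in a notch this point is over the centre of that notch's post or stud. It turns with the lever.
- post_tall: the mark of the wanted notch: a plain steel post 20 mm in diameter and 30 mm tall on the mill's top plate (its top 150 mm above the counter), 160 mm from the pivot axis, straight outward from its notch; at any one of the three notches. Origin: centre of its foot; fixed.
- stud_a: flat steel stud 20 mm in diameter, 6 mm high, on the top plate 160 mm from the pivot axis at one of the notches that are not wanted. Origin: centre of its underside; fixed.
- stud_b: a second flat steel stud, the same as stud_a, at the other notch that is not wanted.
- jar0: a bystander: leave it where it is. Clear closed jar with a steel lid, 84 mm across, 130 mm tall, on the turntable to the robot's left. Origin: underside centre.
- jar1: a bystander: leave it where it is. Clear closed jar with a steel lid, 90 mm across, 110 mm tall, on the turntable. Origin: underside centre.
- jar2: a bystander: leave it where it is. Clear closed jar with a steel lid, 76 mm across, 150 mm tall, on the turntable. Origin: underside centre.
- jar_lid: a bystander: leave it where it is. Green silicone jar lid, 92 mm across, 24 mm high with its knob, lying on the counter by the mill's +y side. Origin: underside centre.
- measuring_cup: a bystander: leave it where it is. Steel measuring cup, 76 mm across, 55 mm tall, with a flat handle along its x axis reaching 110 mm from its centre, on the counter by the mill's -y side. Origin: underside centre.
- loaf_pan: a bystander: leave it where it is. Aluminium loaf pan 250 x 120 x 65 mm, on the counter to the robot's right. Origin: underside centre.
- spoon: a bystander: leave it where it is. Wooden stirring spoon 280 mm long lying on the counter just beyond the mill's +x side. Its x axis runs along it.

How it is judged (in metres and radians):
At the end, for the whole second after the job is handed in: The lever rests, still (under 0.05 rad/s), in the notch of the tall post: the point on its centre line 160 mm from the pivot is within 8 mm of the post's centre seen from above (the notch itself centres it to about 1 mm) (horizontal distance between lever_aim and post_tall below 0.008 m and velocity of joint lever between -0.05 and 0.05 rad/s); the robot touches nothing.
It fails at once if a bystander (jar, jar lid, measuring cup, loaf pan or spoon) is moved by more than 30 mm (distance of any of jar0, jar1, jar2, jar_lid, measuring_cup, loaf_pan, spoon from where it was at the start of the episode above 0.03 m).
It also fails if it takes over 42 s, if anything falls off the work surface, if the arm or the gripper's body presses on something with over 40 N, if the wrist force passes 120 N, or if a joint passes its speed limit or range.

## Robot

A 6-joint arm with a two-finger parallel gripper is mounted at the origin on the work surface. World frame = base frame: x ahead of the robot, y to its left, z up, the work surface at z = 0. Lengths are in mm, angles in rad, forces in N, time in s.
With the tool pointing down it reaches from about 275 to 750 mm from the base axis. Payload 10.2 kg.
Tool frame: the origin (TCP) lies on the centre line of the jaws, within the pads' length; the fingertips stand 17 mm ahead of it and the grasp point (between the pads) lies 2 mm behind it; z points along the fingers, y is the line along which they close (so a half turn about z gives the same grasp; the last joint's range is limited). The gripper opens to 85 mm and grips with 20 to 120 N. Pads are 22 mm wide; open, the fingers measure 114 mm over their backs; the gripper's body (76 mm by 85 mm) begins 54 mm behind the grasp point. The pads swing forward as they close: fully open they stand 13 mm farther back than shut.
Start: joints at [0.956, 0.313, 1.498, -0, 1.331, -0.223], TCP at [200.485, 485.218, 212.694] pointing down, gripper open.
Joint ranges: [-2.94, 2.94], [-0.97, 2.17], [0.19, 2.56], [-1.23, 4.37], [0.02, 3.11], [-2.88, 2.88]. Speed limits (rad/s): [2.39, 2.39, 3.01, 3.14, 3.14, 3.14].

## Interface

Orientations are given as a unit quaternion [w, x, y, z].
In Python, from rig import ctrl gives the robot as it stands. The module is installed in compiled form; this text tells all that it offers.
- The arm moves only by the shell command python3 -m jog 'ROWS' [FORCE]. ROWS is JSON, a list of rows, each an object with "delta_pos": the shift along the world's x, y, z in mm, a list of three; "angular": the turn, a rotation vector about the world's x, y, z in rad, a list of three; "fingers": the opening, from 0 (shut) to 1 (fully open). In form: [{"delta_pos": [tx, ty, tz], "angular": [rx, ry, rz], "fingers": fingers}, ...]. A call has 1 to 10 rows; each row is the pose to reach, as a shift and turn from the pose commanded when the call began; what a row does not reach only later rows make up. A row lasts 1/8 s, in which the tool goes at most 62.5 mm and 10.7 degrees, less where a joint would pass 70% of its speed; a pose out of reach is approached as far as the arm can. A call with a gripper value outside its range is refused whole. The fingers move at their own pace and stop on an object; FORCE is the grip in N (left out, the last holds). Time passes only in rows, so rows that repeat a pose let the fingers close. It gives the time, the measured TCP pose, the force, the opening and the grip force at its end, in the units of the state.
- ctrl.sense(): the state, without advancing time (a new reading comes with each control period).
- ctrl.capture(name): name is "scene" or "top"; returns a dict with "pixels" (420x560x3 uint8, blue, green, red), "fx", "fy", "cx", "cy" (pixels), "R" (3x3) and "t" (3): a world point X has camera coordinates R X + t. Camera axes: x right, y down, z forward; pixel columns grow to the right and rows downward; lengths in mm; the calibration is good to about 2 mm. A picture is of the moment at which its call begins. There is no depth.
- ctrl.finish_job(): hands the job in; it is judged then, once.
The state is a dict: "time_s": time; "joints": joint angles; "dq": joint speeds; "tau": joint torques, N m; "eef_pos": TCP position; "ee_rot": TCP orientation; "force": force on the tool from outside, world axes, zero at the start; "wrist_torque": the same for the moment, N m; "grip_width": opening from 0.0 (shut) to 1.0 (fully open); "grip_force": force on a finger pad.
Only numpy, scipy, OpenCV 4.12 (cv2) and the standard library are available. Lean on these libraries where they do the work, as an engineer would, in place of code of your own. Each camera call takes 0.05 s, during which the arm holds its last target. There are 200 camera calls.

## Working session

There is one attempt and no reset: what is moved stays moved. The work goes in short steps, Python scripts to look and compute and a shell command to move; the robot and the scene stay as the last step left them, time stands still between calls to the robot, and variables do not carry over. Pictures are saved under pics/ and viewed, at most 10 in all, crops included, and the job is handed in when it is done.

```bash
mkdir -p pics; cat > h.py <<'E'
import numpy as np,cv2,json
from rig import ctrl
def cap(n,f):
    c=ctrl.capture(n); cv2.imwrite(f'pics/{f}.png',c['pixels'])
    return c
def back(c,u,v,z):
    R=np.array(c['R']);t=np.array(c['t']);C=-R.T@t
    d=R.T@np.array([(u-c['cx'])/c['fx'],(v-c['cy'])/c['fy'],1]);return (C+d*(z-C[2])/d[2]).round(1)
def proj(c,X):
    p=np.array(c['R'])@X+np.array(c['t']);return (c['fx']*p[0]/p[2]+c['cx'],c['fy']*p[1]/p[2]+c['cy'])
E
python3 - <<'E'
from h import *
for n in('scene','top'):
    c=cap(n,n+'0');R=np.array(c['R']);print(n,(-R.T@np.array(c['t'])).round(),c['fx'])
s=ctrl.sense();print(s['eef_pos'],s['ee_rot'],s['grip_width'])
E
```

```text
scene [1700.   77. 1223.] 494.9153301253566
top [ 371.    5. 1430.] 449.524020293944
[200.32820601 485.00334898 212.16486837] [-2.51351315e-04  1.94662446e-01  9.80870103e-01 -5.56670589e-04] 0.9979710069883557
```

View pics/top0.png

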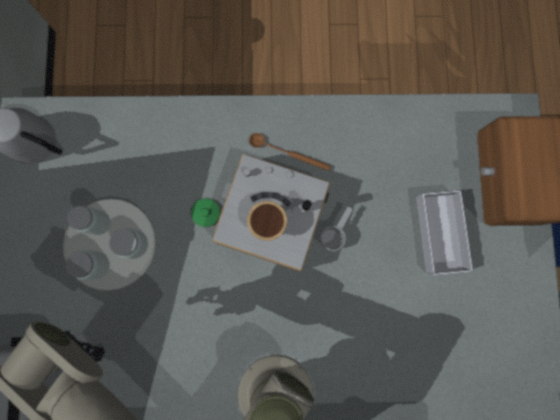

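View pics/scene0.png

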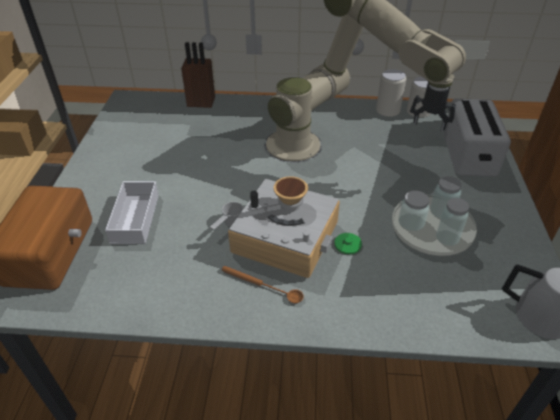

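```bash
python3 - <<'E'
from h import *
a=cv2.imread('pics/top0.png')[140:280,200:350];b=cv2.imread('pics/scene0.png')[170:280,220:350]
a=cv2.resize(a,(400,373),interpolation=cv2.INTER_CUBIC)
b=cv2.resize(b,(400,373),interpolation=cv2.INTER_CUBIC)
cv2.imwrite('pics/z.png',cv2.convertScaleAbs(np.hstack([a,b]),alpha=1.5))
E
```

```text
(no output)
```

View pics/z.png

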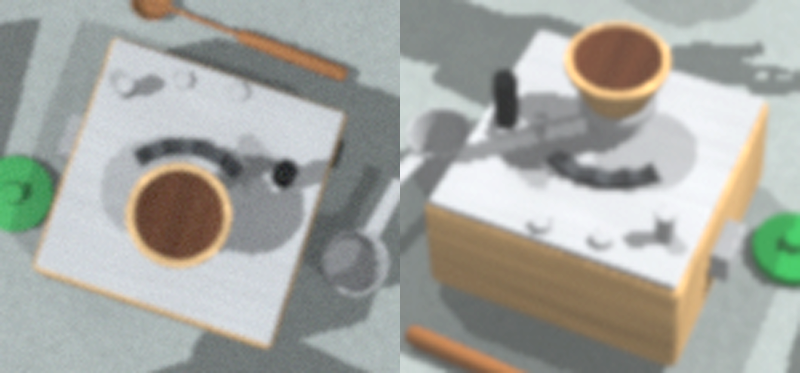

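```bash
cat > m.py <<'E'
from h import *
E
python3 - <<'E'
from h import *
c=ctrl.capture('top')
f=lambda x,y,z:back(c,200+(x+.5)/2.667-.5,140+(y+.5)/2.667-.5,z)
K=[f(*p,120) for p in((112,38),(345,114),(271,347),(36,268))]
K=np.array(K);ctr=K.mean(0);e=(K[0]-K[3]+K[1]-K[2])/2;psi=np.arctan2(e[1],e[0])
print('ctr',ctr,'side',np.linalg.norm(e),'psi',psi)
P=ctr+np.array([np.cos(psi),np.sin(psi),0])*-40;print('piv',P,'hop',f(179,214,200))
for n,q in dict(knob=f(285,172,208),post=f(122,79,150),sa=f(185,78,126),sb=f(240,92,126)).items():
    d=(q-P)[:2];print(n,q,np.hypot(*d),np.arctan2(d[1],d[0])-psi)
for a in(-.85,-.3,.5,.7,.8):print(a,P[:2]+120*np.array([np.cos(psi+a),np.sin(psi+a)]))
E
```

```text
ctr [544.525   5.15  120.   ] side 270.2324416127716 psi -0.32192608537605755
piv [506.57988897  17.80577138 120.        ] hop [509.1  18.  200. ]
knob [550.5 -91.8 208. ] 118.0779457476469 -0.8677520837664396
post [663.4  79.2 150. ] 168.40961531482805 0.6950787966713841
sa [669.4  10.7 126. ] 162.97509178279182 0.27831190751213
sb [652.9 -50.3 126. ] 161.39383812853401 -0.11370756373206131
-0.85 [553.18519107 -92.7742712 ]
-0.3 [604.1108279  -52.10643037]
0.5 [624.68229224  39.06188445]
0.7 [618.10516942  62.10150279]
0.8 [613.12581334  73.01415843]
```

```bash
python3 -m jog '[{"delta_pos":[0,0,40],"angular":[0,0,0],"fingers":1},{"delta_pos":[15,-25,65],"angular":[0,0,-0.1],"fingers":1},{"delta_pos":[40,-70,65],"angular":[0,0,-0.2],"fingers":1},{"delta_pos":[70,-120,65],"angular":[0,0,-0.3],"fingers":1},{"delta_pos":[100,-170,65],"angular":[0,0,-0.4],"fingers":1},{"delta_pos":[130,-215,65],"angular":[0,0,-0.5],"fingers":1},{"delta_pos":[160,-260,65],"angular":[0,0,-0.6],"fingers":1},{"delta_pos":[190,-310,65],"angular":[0,0,-0.7],"fingers":1},{"delta_pos":[220,-360,65],"angular":[0,0,-0.8],"fingers":1},{"delta_pos":[245,-405,65],"angular":[0,0,-0.8],"fingers":1}]' 25
python3 -m jog '[{"delta_pos":[30,-45,0],"angular":[0,0,0],"fingers":1},{"delta_pos":[55,-90,0],"angular":[0,0,0],"fingers":1},{"delta_pos":[80,-130,0],"angular":[0,0,0],"fingers":1},{"delta_pos":[98,-160,0],"angular":[0,0,0],"fingers":1},{"delta_pos":[106,-172,0],"angular":[0,0,0],"fingers":1},{"delta_pos":[106,-172,0],"angular":[0,0,0],"fingers":1},{"delta_pos":[106,-172,0],"angular":[0,0,0],"fingers":1}]'
python3 - <<'E'
from h import *
c=cap('scene','s1');d=cap('top','t1')
s=ctrl.sense();print(s['eef_pos'],s['ee_rot'])
cv2.imwrite('pics/z1.png',np.hstack([cv2.resize(x,(400,340),interpolation=cv2.INTER_CUBIC) for x in (d['pixels'][130:300,190:390],c['pixels'][110:280,180:380])]))
E
```

```text
time_s: 1.4
eef_pos: [446.2, 78.3, 277.6]
ee_rot: [-0.0, 0.562, 0.827, -0.0]
force: [0.1, 0.4, -0.2]
grip_width: 0.996
grip_force: 0.0
time_s: 2.28
eef_pos: [551.1, -90.6, 277.9]
ee_rot: [-0.0, 0.561, 0.828, 0.0]
force: [1.0, 0.6, -0.9]
grip_width: 0.998
grip_force: 0.0
[551.19318741 -90.74130943 278.07201573] [1.58222562e-04 5.60738798e-01 8.27992734e-01 8.78972096e-05]
```

View pics/z1.png

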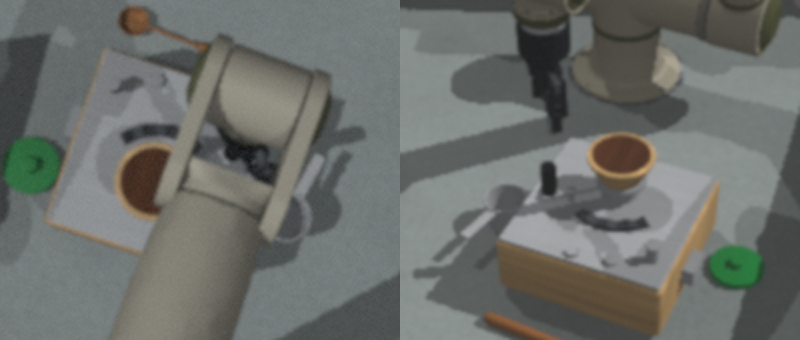

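```bash
python3 - <<'E'
from h import *
c=ctrl.capture('scene');print(proj(c,np.array([551,-91.5,208])),back(c,254,191,208))
E
python3 -m jog '[{"delta_pos":[0,-1,-30],"angular":[0,0,0],"fingers":1},{"delta_pos":[0,-1,-55],"angular":[0,0,0],"fingers":1},{"delta_pos":[0,-1,-75],"angular":[0,0,0],"fingers":1},{"delta_pos":[0,-1,-88],"angular":[0,0,0],"fingers":1},{"delta_pos":[0,-1,-88],"angular":[0,0,0],"fingers":1},{"delta_pos":[0,-1,-88],"angular":[0,0,0],"fingers":1}]'
python3 - <<'E'
from h import *
c=cap('scene','s2')
cv2.imwrite('pics/z2.png',cv2.resize(c['pixels'][130:250,200:340],(700,600),interpolation=cv2.INTER_CUBIC))
E
```

```text
(np.float64(254.74927269038503), np.float64(192.72546030673954)) [543.  -94.7 208. ]
time_s: 3.18
eef_pos: [551.8, -92.8, 190.6]
ee_rot: [0.001, 0.561, 0.828, 0.0]
force: [-0.8, 0.5, 0.5]
grip_width: 0.999
grip_force: 0.0
```

View pics/z2.png

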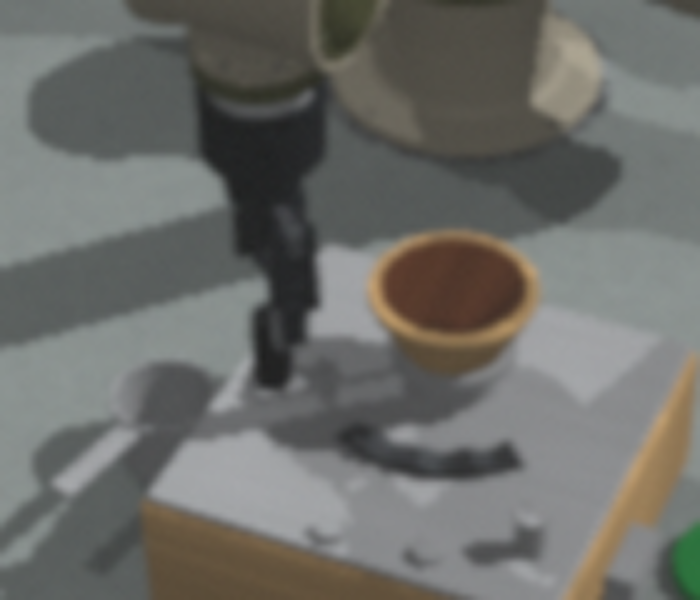

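The fingers straddle the black knob (about (255,200) full-image); the tall post is at the far right notch (~(305,236)), casting a shadow. Closing on the knob.

```bash
python3 -m jog '[{"delta_pos":[0,0,0],"angular":[0,0,0],"fingers":0.2},{"delta_pos":[0,0,0],"angular":[0,0,0],"fingers":0.2},{"delta_pos":[0,0,0],"angular":[0,0,0],"fingers":0.2},{"delta_pos":[0,0,0],"angular":[0,0,0],"fingers":0.2},{"delta_pos":[0,0,0],"angular":[0,0,0],"fingers":0.2},{"delta_pos":[0,0,0],"angular":[0,0,0],"fingers":0.2}]' 30
python3 - <<'E'
from h import *
s=ctrl.sense();p=s['eef_pos'];P=np.array([508,18]);print(p)
d=p[:2]-P;r=np.hypot(*d);a0=np.arctan2(d[1],d[0]);print(r,a0)
for k in range(0,23):
    a=a0+.075*k;print(round(.075*k,3),(P+120*np.array([np.cos(a),np.sin(a)])-P-120*np.array([np.cos(a0),np.sin(a0)])).round(1))
E
```

```text
time_s: 3.98
eef_pos: [551.5, -92.8, 189.7]
ee_rot: [-0.0, 0.561, 0.828, -0.0]
force: [0.1, -0.1, 0.0]
grip_width: 0.201
grip_force: 0.0
[551.47751631 -92.79531739 189.67772135]
119.02057293004665 -1.1968475805363128
0.0 [0. 0.]
0.075 [8.2 3.6]
0.15 [16.2  7.8]
0.225 [23.8 12.6]
0.3 [31.1 17.9]
0.375 [37.9 23.8]
0.45 [44.2 30.2]
0.525 [50.1 37. ]
0.6 [55.4 44.3]
0.675 [60.2 51.9]
0.75 [64.4 59.9]
0.825 [68.  68.1]
0.9 [70.9 76.6]
0.975 [73.2 85.3]
1.05 [74.9 94.1]
1.125 [ 75.9 103.1]
1.2 [ 76.2 112.1]
1.275 [ 75.8 121.1]
1.35 [ 74.8 130. ]
1.425 [ 73.1 138.8]
1.5 [ 70.7 147.5]
1.575 [ 67.7 156. ]
1.65 [ 64.1 164.2]
```

Closed to 0.20 with no grip force: the knob is apparently not between the pads. Looking.

```bash
python3 - <<'E'
from h import *
c=cap('scene','s3');d=cap('top','t3')
print(proj(c,np.array([551.5,-92.8,189.7])))
cv2.imwrite('pics/z3.png',np.hstack([cv2.resize(x,(400,400),interpolation=cv2.INTER_CUBIC) for x in (d['pixels'][160:240,260:340],c['pixels'][150:230,215:295])]))
E
```

```text
(np.float64(254.5490751076205), np.float64(197.20260302859748))
```

View pics/z3.png

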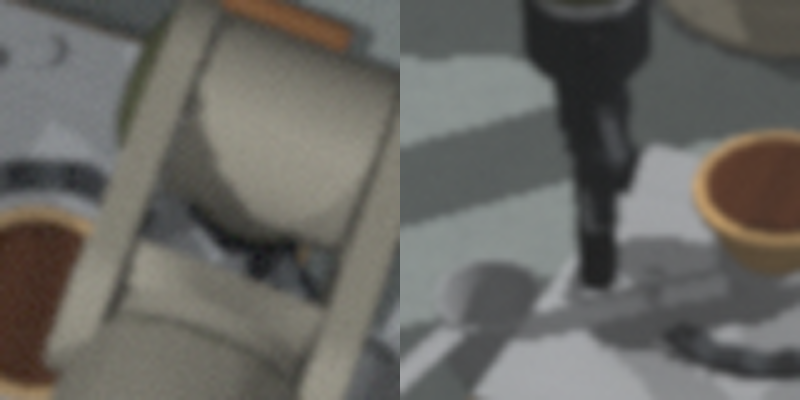

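```bash
python3 -m jog '[{"delta_pos":[0,0,0],"angular":[0,0,0],"fingers":0},{"delta_pos":[0,0,0],"angular":[0,0,0],"fingers":0},{"delta_pos":[0,0,0],"angular":[0,0,0],"fingers":0},{"delta_pos":[0,0,0],"angular":[0,0,0],"fingers":0},{"delta_pos":[0,0,0],"angular":[0,0,0],"fingers":0}]' 30
```

```text
time_s: 4.7
eef_pos: [551.5, -92.8, 189.7]
ee_rot: [-0.0, 0.561, 0.828, -0.0]
force: [-0.3, -0.1, 0.1]
grip_width: 0.001
grip_force: 0.0
```

```bash
python3 - <<'E'
from h import *
c=cap('scene','s4');d=cap('top','t4')
def z(c,u0,v0,pts):
    im=c['pixels'][v0:v0+60,u0:u0+50];im=cv2.convertScaleAbs(cv2.resize(im,(400,480),interpolation=cv2.INTER_CUBIC),alpha=2.2)
    for p,col in pts:
        u,v=proj(c,np.array(p,float));cv2.circle(im,(int((u-u0+.5)*8),int((v-v0+.5)*8)),3,col,-1)
    return im
T=[551.5,-92.8]
pts=[(T+[189.7],(0,0,255)),(T+[172.7],(0,255,0)),([551,-92,208],(255,0,0)),([551,-92,153],(255,255,0)),([508,18,200],(255,0,255))]
cv2.imwrite('pics/z4.png',np.hstack([z(c,235,165,pts),z(d,280,180,pts)]))
E
```

```text
(no output)
```

View pics/z4.png

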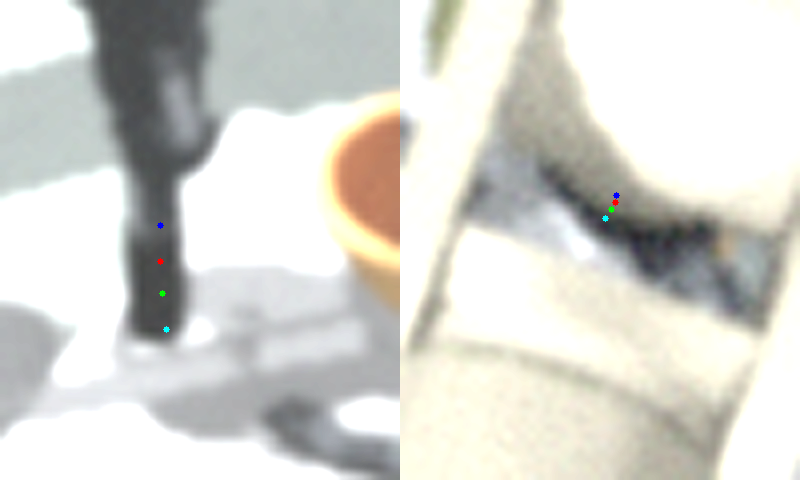

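```bash
python3 - <<'E'
from h import *
c=ctrl.capture('scene');d=ctrl.capture('top')
for p in([216,524,209],[184,446,209],[216,524,195],[551+39,-91+15.6,274],[551-39,-91-15.6,274]):print(p,np.round(proj(c,np.array(p,float)),1),np.round(proj(d,np.array(p,float)),1))
a=cv2.imread('pics/scene0.png')[70:130,400:475];a=cv2.resize(a,(400,320),interpolation=cv2.INTER_CUBIC)
b=cv2.imread('pics/s1.png')[130:205,235:310];b=cv2.resize(b,(320,320),interpolation=cv2.INTER_CUBIC)
cv2.imwrite('pics/z5.png',cv2.convertScaleAbs(np.hstack([a,b]),alpha=2))
E
```

```text
[216, 524, 209] [438.4 138.1] [ 74.6 333. ]
[184, 446, 209] [414.9 132.1] [104.1 345.1]
[216, 524, 195] [437.5 141.4] [ 76.9 332.3]
[590, -75.4, 274] [257.8 184.9] [301.9 185.6]
[512, -106.6, 274] [250.4 168.1] [314.5 215.1]
```

View pics/z5.png

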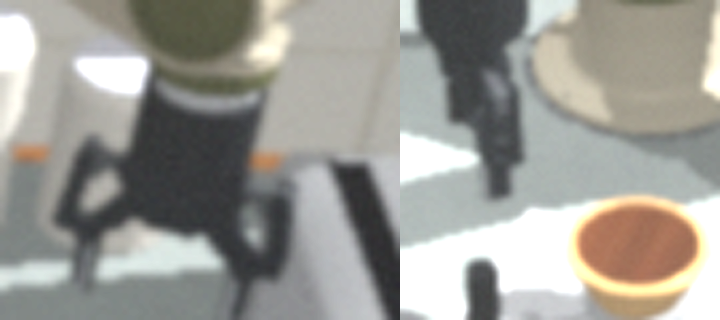

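Both pictures show the fingertips about 35 mm higher than the reported pose implies (rows 176 vs 185 expected, 124 vs 132), so the fingers closed just above the knob (row 191). I'll open, go 36 mm lower, and close again.

```bash
python3 -m jog '[{"delta_pos":[0,0,15],"angular":[0,0,0],"fingers":1},{"delta_pos":[0,0,15],"angular":[0,0,0],"fingers":1},{"delta_pos":[0,0,15],"angular":[0,0,0],"fingers":1},{"delta_pos":[0,0,15],"angular":[0,0,0],"fingers":1},{"delta_pos":[0,0,15],"angular":[0,0,0],"fingers":1},{"delta_pos":[0,0,0],"angular":[0,0,0],"fingers":1},{"delta_pos":[0,0,-10],"angular":[0,0,0],"fingers":1},{"delta_pos":[0,0,-20],"angular":[0,0,0],"fingers":1},{"delta_pos":[0,0,-30],"angular":[0,0,0],"fingers":1},{"delta_pos":[0,0,-36],"angular":[0,0,0],"fingers":1}]' 25
python3 -m jog '[{"delta_pos":[0,0,0],"angular":[0,0,0],"fingers":0.1},{"delta_pos":[0,0,0],"angular":[0,0,0],"fingers":0.1},{"delta_pos":[0,0,0],"angular":[0,0,0],"fingers":0.1},{"delta_pos":[0,0,0],"angular":[0,0,0],"fingers":0.1},{"delta_pos":[0,0,0],"angular":[0,0,0],"fingers":0.1},{"delta_pos":[0,0,0],"angular":[0,0,0],"fingers":0.1}]' 25
```

```text
time_s: 6.15
eef_pos: [551.3, -92.7, 152.9]
ee_rot: [-0.0, 0.561, 0.828, -0.0]
force: [0.1, 0.4, 0.5]
grip_width: 1.001
grip_force: 0.0
time_s: 6.9
eef_pos: [551.6, -92.8, 154.0]
ee_rot: [0.0, 0.561, 0.828, 0.0]
force: [-0.0, 1.1, 4.3]
grip_width: 0.297
grip_force: 26.1
```

```bash
python3 -m jog '[{"delta_pos":[8.2,3.6,1],"angular":[0,0,0.075],"fingers":0.1},{"delta_pos":[16.2,7.8,2],"angular":[0,0,0.15],"fingers":0.1},{"delta_pos":[23.8,12.6,2],"angular":[0,0,0.225],"fingers":0.1},{"delta_pos":[31.1,17.9,2],"angular":[0,0,0.3],"fingers":0.1},{"delta_pos":[37.9,23.8,2],"angular":[0,0,0.375],"fingers":0.1},{"delta_pos":[44.2,30.2,2],"angular":[0,0,0.45],"fingers":0.1},{"delta_pos":[50.1,37,2],"angular":[0,0,0.525],"fingers":0.1},{"delta_pos":[55.4,44.3,2],"angular":[0,0,0.6],"fingers":0.1},{"delta_pos":[60.2,51.9,2],"angular":[0,0,0.675],"fingers":0.1},{"delta_pos":[64.4,59.9,2],"angular":[0,0,0.75],"fingers":0.1}]'
```

```text
time_s: 8.15
eef_pos: [614.9, -32.3, 154.2]
ee_rot: [-0.002, 0.218, 0.976, 0.0]
force: [-5.3, -0.9, -3.0]
grip_width: 0.294
grip_force: 25.9
```

```bash
python3 -m jog '[{"delta_pos":[3.6,8.2,0],"angular":[0,0,0.075],"fingers":0.1},{"delta_pos":[6.5,16.7,0],"angular":[0,0,0.15],"fingers":0.1},{"delta_pos":[8.8,25.4,0],"angular":[0,0,0.225],"fingers":0.1},{"delta_pos":[10.5,34.2,0],"angular":[0,0,0.3],"fingers":0.1},{"delta_pos":[11.5,43.2,0],"angular":[0,0,0.375],"fingers":0.1},{"delta_pos":[11.8,52.2,0],"angular":[0,0,0.45],"fingers":0.1},{"delta_pos":[11.4,61.2,0],"angular":[0,0,0.525],"fingers":0.1},{"delta_pos":[10.4,70.1,0],"angular":[0,0,0.6],"fingers":0.1},{"delta_pos":[8.7,78.9,0],"angular":[0,0,0.675],"fingers":0.1},{"delta_pos":[6.3,87.6,0],"angular":[0,0,0.75],"fingers":0.1}]'
python3 -m jog '[{"delta_pos":[-3,8.5,0],"angular":[0,0,0.075],"fingers":0.1},{"delta_pos":[-3,8.5,0],"angular":[0,0,0.075],"fingers":0.1},{"delta_pos":[-3,8.5,0],"angular":[0,0,0.075],"fingers":0.1}]'
```

```text
time_s: 9.4
eef_pos: [619.9, 54.6, 154.2]
ee_rot: [-0.004, -0.155, 0.988, 0.0]
force: [-11.3, -2.5, -0.9]
grip_width: 0.296
grip_force: 26.1
time_s: 9.78
eef_pos: [617.0, 62.5, 154.2]
ee_rot: [-0.004, -0.19, 0.982, 0.0]
force: [-9.9, -5.4, -1.1]
grip_width: 0.297
grip_force: 26.0
```

```bash
python3 -m jog '[{"delta_pos":[0,0,0],"angular":[0,0,0],"fingers":0.9},{"delta_pos":[0,0,0],"angular":[0,0,0],"fingers":0.9},{"delta_pos":[0,0,0],"angular":[0,0,0],"fingers":0.9},{"delta_pos":[0,0,0],"angular":[0,0,0],"fingers":0.9},{"delta_pos":[0,0,0],"angular":[0,0,0],"fingers":0.9},{"delta_pos":[0,0,30],"angular":[0,0,0],"fingers":0.9},{"delta_pos":[0,0,70],"angular":[0,0,0],"fingers":0.9},{"delta_pos":[0,0,120],"angular":[0,0,0],"fingers":0.9},{"delta_pos":[0,0,150],"angular":[0,0,0],"fingers":0.9}]'
python3 -m jog '[{"delta_pos":[-30,-50,0],"angular":[0,0,0],"fingers":0.9},{"delta_pos":[-60,-100,0],"angular":[0,0,0],"fingers":0.9},{"delta_pos":[-90,-150,0],"angular":[0,0,0],"fingers":0.9},{"delta_pos":[-120,-200,0],"angular":[0,0,0],"fingers":0.9},{"delta_pos":[-150,-250,0],"angular":[0,0,0],"fingers":0.9},{"delta_pos":[-160,-280,0],"angular":[0,0,0],"fingers":0.9},{"delta_pos":[-160,-280,0],"angular":[0,0,0],"fingers":0.9},{"delta_pos":[-160,-280,0],"angular":[0,0,0],"fingers":0.9}]'
python3 - <<'E'
from h import *
c=cap('scene','s6');d=cap('top','t6')
cv2.imwrite('pics/z6.png',cv2.convertScaleAbs(np.hstack([cv2.resize(x,(400,400),interpolation=cv2.INTER_CUBIC) for x in (d['pixels'][140:240,200:300],c['pixels'][160:260,240:340])]),alpha=1.5))
E
```

```text
time_s: 10.9
eef_pos: [619.4, 63.2, 308.5]
ee_rot: [0.002, -0.19, 0.982, -0.0]
force: [0.3, -0.6, -0.5]
grip_width: 0.898
grip_force: 0.0
time_s: 11.9
eef_pos: [459.4, -216.2, 305.8]
ee_rot: [0.0, -0.191, 0.982, 0.0]
force: [0.1, 0.7, 0.3]
grip_width: 0.901
grip_force: 0.0
```

View pics/z6.png

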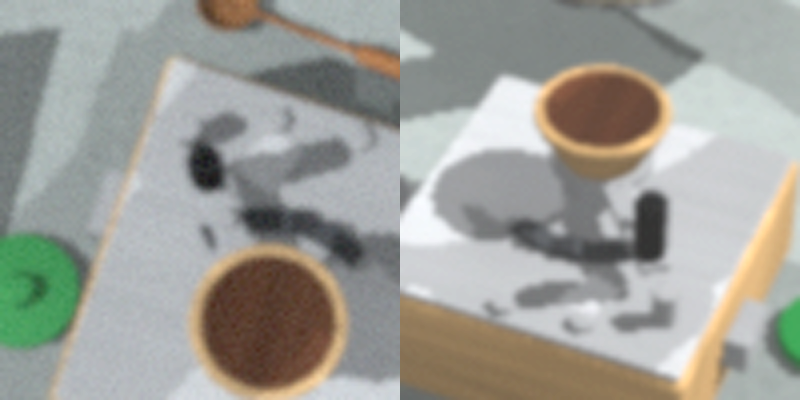

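The lever's knob lies at about (251,180) in the top picture, pointing at the post (~(246,170)); the fingers are clear. Checking the angle numerically.

```bash
python3 - <<'E'
from h import *
c=ctrl.capture('top')
g=cv2.imread('pics/t6.png').max(2).astype(float)[170:192,243:260]
m=g<50;ys,xs=np.nonzero(m);u,v=xs.mean()+243,ys.mean()+170
q=back(c,u,v,185);print(m.sum(),u,v,q)   # centroid of the visible cylinder, ~z 185
for P in([508,18],[506.6,17.8]):
    d=q[:2]-P;print(np.hypot(*d),np.arctan2(*d[::-1])+.325)
for a in(.3,.7,.88):
    w=a-.325;X=[508+120*np.cos(w),18+120*np.sin(w)];print(a,proj(c,np.array(X+[208.])),proj(c,np.array(X+[155.])))
E
```

```text
64 251.078125 181.390625 [620.5  61.4 185. ]
120.58113451116638 0.693186039486225
121.95970646078152 0.6905843844002613
0.3 (np.float64(267.45166479048356), np.float64(176.94231139877454)) (np.float64(267.6352374728775), np.float64(180.72628290108804))
0.7 (np.float64(250.50879107336428), np.float64(180.0534929655487)) (np.float64(251.3783129027274), np.float64(183.71745501459637))
0.88 (np.float64(243.54074249807934), np.float64(183.56009848476825)) (np.float64(244.69377853589967), np.float64(187.08681106288952))
```

Lever angle ≈ 0.69 rad, in the 0.7 notch of the tall post; handing in.

```bash
python3 -c "
from rig import ctrl
print(ctrl.finish_job())"
```

```text
the job is handed in; nothing more can be done
None
```

The lever was swung into the tall post's notch and let go (measured about 0.69 rad, notch at 0.7); the arm was clear when I handed the job in at about 12 s, and the hand-in gave no verdict.

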